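# Shift the board feeder into third

### The arm

A 6-joint arm with a two-finger parallel gripper is mounted at the origin on the work surface. World frame = base frame: x ahead of the robot, y to its left, z up, the work surface at z = 0. Lengths are in m, angles in rad, forces in N, time in s.
With the tool pointing down it reaches from about 0.375 to 0.9 m from the base axis. Payload 3.1 kg.
Tool frame: the origin (TCP) lies at the very end of the fingers, on their centre line; the grasp point (between the pads) lies 19 mm behind it (manip.pinch_z is the distance from the TCP to the grasp point, in m); z points along the fingers, y is the line along which they close (so a half turn about z gives the same grasp; the last joint's range is limited). The gripper opens to 85 mm and grips with 20 to 120 N. Pads are 22 mm wide; open, the fingers measure 114 mm over their backs; the gripper's body (76 mm by 85 mm) begins 54 mm behind the grasp point. The pads swing forward as they close: fully open they stand 13 mm farther back than shut.
Start: joints at [-0.178, 0.527, 1.433, -0, 1.181, -0.178], TCP at [0.625, 0, 0.231] pointing down, gripper open.
Joint ranges: [-3.08, 3.08], [-0.75, 2.2], [0.22, 2.44], [-1.43, 4.57], [0, 2.65], [-2.85, 2.85]. Speed limits (rad/s): [2.79, 2.79, 3.14, 3.14, 3.14, 3.14].

### API

Orientations are given as a unit quaternion [x, y, z, w].
In Python, from station import manip gives the robot as it stands.
- The arm moves only by the tool servo_tool, never from a script. Its argument "commands" is one flat list of numbers, 7 for each row, row after row: the shift along the tool's x, y, z each as a share of 500 mm, from -1 to 1, then the turn, a rotation vector about the tool's x, y, z each as a share of 360 degrees, from -1 to 1, then the opening, from -1 (shut) to 1 (fully open). In form: [dx, dy, dz, rx, ry, rz, claw, dx, dy, dz, rx, ry, rz, claw, ...]. A call has 1 to 12 rows; each row shifts and turns the commanded pose from where the row before left it, along the tool's axes as they then stand; what a row does not reach is not made up. A row lasts 1/12 s, in which the tool goes at most 41.7 mm and 7.16 degrees, less where a joint would pass 70% of its speed; a pose out of reach is approached as far as the arm can. A call with a number of a shift or a turn outside -1 to 1 is refused whole. A call with a gripper value outside its range is refused whole. The fingers move at their own pace and stop on an object; "force" is the grip in N (left out, the last holds). Time passes only in rows, so rows that do not move let the fingers close. It gives the time, the measured TCP pose, the force, the opening and the grip force at its end, in the units of the state.
- manip.sense(): the state, without advancing time (a new reading comes with each control period).
- manip.snapshot(name): name is "scene" or "side" or "wrist"; returns a dict with "img" (420x560x3 uint8, red, green, blue), "mtx" (3x3 intrinsics, pixels), "world_to_cam" (4x4, takes a point from world to camera coordinates). Camera axes: x right, y up, looking along -z (the intrinsics and any distortion apply to the point x, -y, -z); pixel columns grow to the right and rows downward; lengths in m; the calibration is good to about 2 mm. A picture is of the moment at which its call begins. There is no depth.
- manip.sign_off(): hands the job in; it is judged then, once.
Trained networks look in a picture, given as the dict that the camera call returned (one of the last four; its "shot" number tells which), for a name from the list of things; names that differ only in an ending like _2 or _b are one class to them, and where a whole thing is asked for, a point or a joint stands for the part that bears it (a point fixed in the world has none). Each returns a list of dicts, best first, with "conf" (0 to 1); they miss things now and then, are a little off and sometimes report something else, mostly with a low value. They report only what shows in the picture. A call takes as long as a camera call.
- manip.look_for(picture, query): "box" ([left, top, width, height] in pixels, round what is visible of it).
- manip.silhouettes(picture, query): "pixels" (420x560 bool, what is visible of it) and "box" ([left, top, width, height] in pixels, round what is visible of it).
The state is a dict: "t": time; "q": joint angles; "qd": joint speeds; "tau": joint torques, N m; "tcp_pos": TCP position; "tool_rot": TCP orientation; "force": force on the tool from outside, world axes, zero at the start; "ft_torque": the same for the moment, N m; "finger_gap": opening from 0.0 (shut) to 1.0 (fully open); "gripper_force": force on a finger pad.
Only numpy, scipy, OpenCV 4.12 (cv2) and the standard library are available. Lean on these libraries where they do the work, as an engineer would, in place of code of your own. Each camera call takes 0.05 s, during which the arm holds its last target. There are 200 camera calls.

### The job

The board feeder's gear lever stands somewhere in the left lane of its H-shaped gate. With your fingertips, push it to the crossing, straight across to the right lane without dipping into the near right slot, and then forward (away from the robot) fully home into the far right slot, which is third gear. Push only, do not grip the knob, and leave the things lying around the feeder where they are; finish with the hand clear of the lever.

Things in the scene. Friction and masses are not known exactly. Their poses are not given: they have to be found in the camera images.
- feeder: White gearbox of a board feeder, fixed to the table: 180 mm (its x) by 200 mm (its y) by 100 mm high; a rubber roller over a board on its far side (to x = 210 mm), a dark motor on its left (to y = 185 mm); base plate 12 mm high. Origin: centre of its underside. x axis: forward, away from the robot; y axis: left. Place and yaw vary (yaw up to 0.35 rad).
- gate (a point): Centre of the gate, on the top of its steel plate, 109 mm above the table over the feeder's origin; axes as the feeder. H-shaped opening: two lanes along x, centred at y = 25 and -25 mm, 20 mm wide, joined at x = 0 by a crossing 20 mm wide. Tongues between the lanes have round noses. Slots: first far left, second near left, third far right, fourth near right.
- pivot (a point): Hidden pivot of the lever, 30 mm above the table over the feeder's origin; axes as the feeder. With a = across and b = fore, the knob's centre lies from here at x = 175 sin b, y = -175 cos b sin a, z = 175 cos b cos a (mm). From lane to lane it travels about 110 mm, from the crossing into a slot about 63 mm.
- knob (a point): Centre of the lever's knob: black, upright, four-lobed, 44 by 44 mm and 44 mm high, on a steel stem of 12 mm diameter; 175 mm from the pivot, so 205 mm above the table when upright; it leans with the lever. A horizontal push of 2 to 4 N at the knob moves it; it stays where it is left.
- across (a joint): Sideways lean of the lever in rad: 0 upright, positive to the right (the feeder's -y). Left lane about -0.32, right lane about +0.32; stops at -0.33 and +0.33. The gate lets it change only near fore = 0.
- fore (a joint): Forward lean of the lever in rad: 0 in the crossing, positive forward (the feeder's +x); hard stops (slot ends) at +0.37 and -0.37.
- collet_nut: Bystander: dark steel collet nut, 32 mm wide, 22 mm high, loose on the feeder's top near its near left corner. Origin at the centre of its underside.
- tee_bolt: Bystander: small steel tee bolt standing on its head, 22 by 14 mm, 28 mm high, loose on the feeder's top near its near right corner. Origin at the centre of its underside.
- cam_clamp: Bystander: brass cam clamp, disc of 70 mm with a bar reaching 85 mm along its x, 26 mm high, lying to the right of the feeder. Origin under the disc's centre.
- glue: Bystander: yellow glue bottle, 60 mm wide, 160 mm tall, standing to the left of the feeder. Origin at the centre of its underside.

How it is judged:
By the outcome, as a careful person would: the job done as asked, in the order asked, and still so for the second after the job is handed in, with the robot touching nothing.
It also fails if it takes over 54 s, if anything falls off the work surface, if the arm or the gripper's body presses on something with over 40 N, if the wrist force passes 120 N, or if a joint passes its speed limit or range.

## Working session

There is one attempt and no reset: what is moved stays moved. The work goes in short steps, Python scripts to look and compute and a tool call to move; the robot and the scene stay as the last step left them, time stands still between calls to the robot, and variables do not carry over. Pictures are saved under pics/ and viewed, at most 12 in all, crops included, and the job is handed in when it is done.

Besides the shell and the picture viewer there is one more tool, called by a JSON object that holds its "method" and its "body", one argument or row to a line. servo_tool: Moves the arm, as the interface text tells. Its arguments: {"type":"object","properties":{"commands":{"type":"array"},"force":{"type":"number"}},"required":["commands"]}

```bash
mkdir -p pics; ls; cat > h.py <<'E'
from station import manip
import cv2, numpy as np
def save(s,n): cv2.imwrite('pics/'+n,s['img'][:,:,::-1])
def proj(s,P):
    P=np.atleast_2d(P); c=(s['world_to_cam']@np.c_[P,np.ones(len(P))].T)[:3].T
    u=(s['mtx']@(c*[1,-1,-1]).T).T; return u[:,:2]/u[:,2:]
def ray(s,uv):
    d=np.linalg.inv(s['mtx'])@[uv[0],uv[1],1.]; R=s['world_to_cam'][:3,:3]; t=s['world_to_cam'][:3,3]
    return -R.T@t, R.T@(d*[1,-1,-1])
def atz(s,uv,z):
    o,d=ray(s,uv); return o+d*(z-o[2])/d[2]
E
python3 - <<'E'
from h import *
S={n:manip.snapshot(n) for n in('scene','side','wrist')}
print(manip.sense())
for n,s in S.items():
    save(s,n+'0.png')
    for q in('feeder','knob','collet_nut','tee_bolt','cam_clamp','glue'):
        for r in manip.silhouettes(s,q)[:1]:
            v,u=np.nonzero(r['pixels']);print(n,q,round(r['conf'],2),r['box'],u.mean().round(1),v.mean().round(1))
a=np.hstack([S['scene']['img'],S['side']['img']])
E
```

```text
pics
{'t': 0.15, 'q': array([-1.78532431e-01,  5.28268694e-01,  1.43364337e+00, -3.58606401e-06,
        1.18138639e+00, -1.78501335e-01]), 'qd': array([-0.00062012, -0.00325105, -0.00362378,  0.00022338,  0.00012293,
        0.00011054]), 'tau': array([ 1.17890530e-03, -4.42742836e+01, -1.78276026e+01, -2.15643640e-04,
        5.61750654e-03, -9.84718270e-06]), 'tcp_pos': array([6.24436681e-01, 1.09847399e-04, 2.30537281e-01]), 'tool_rot': array([ 7.07117036e-01,  7.07096012e-01, -4.87778292e-04, -6.99652687e-04]), 'force': array([0.18260404, 0.64540264, 0.08449293]), 'ft_torque': array([ 0.04066593, -0.04482915,  0.01115002]), 'gripper_force': 0.0, 'finger_gap': 0.995965452403571}
scene feeder 0.93 [159.7, 150.9, 156.1, 161.8] 232.9 223.8
scene knob 0.87 [226.7, 175.3, 29.8, 29.2] 239.5 190.1
scene collet_nut 0.71 [288.3, 203.2, 13.8, 13.3] 296.9 209.8
scene tee_bolt 0.56 [275.5, 151.3, 8.1, 12.3] 277.4 156.1
scene cam_clamp 0.89 [238.7, 129.2, 34.4, 19.5] 261.6 137.4
scene glue 0.8 [280.7, 272.8, 33.5, 47.3] 297.2 297.5
side feeder 0.63 [248.2, 173.6, 208.0, 160.1] 342.7 257.9
side knob 0.94 [312.1, 172.4, 30.7, 56.6] 324.0 193.7
side collet_nut 0.73 [261.9, 218.0, 12.8, 14.1] 269.1 223.4
side tee_bolt 0.4 [293.8, 272.1, 12.5, 14.1] 300.4 277.8
side cam_clamp 0.7 [316.4, 338.9, 61.1, 54.2] 344.3 367.5
side glue 0.83 [249.7, 149.3, 27.0, 60.9] 261.0 179.7
wrist feeder 0.71 [99.1, 12.0, 332.2, 339.7] 256.7 188.7
wrist knob 0.88 [188.0, 166.2, 88.7, 88.5] 230.1 210.5
wrist collet_nut 0.66 [95.5, 107.4, 44.4, 38.9] 115.7 126.6
wrist tee_bolt 0.71 [91.9, 271.1, 31.7, 26.7] 104.6 284.1
wrist cam_clamp 0.59 [176.6, 346.2, 20.4, 13.9] 188.8 349.5
wrist glue 0.62 [188.3, 167.8, 87.4, 86.0] 230.1 210.3
```

View pics/scene0.png

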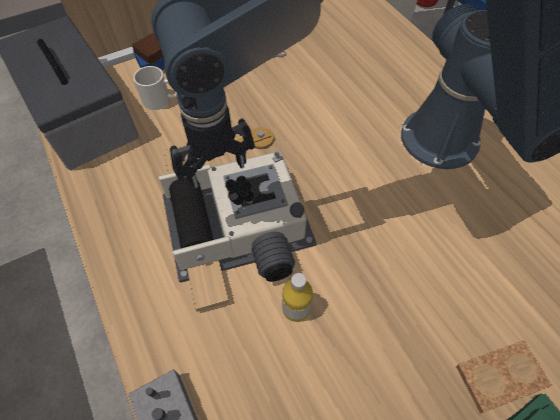

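View pics/side0.png

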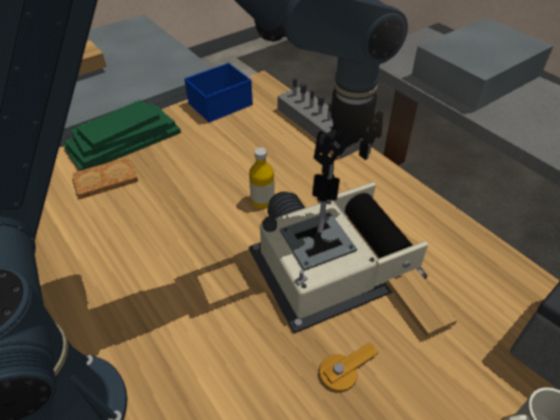

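View pics/wrist0.png

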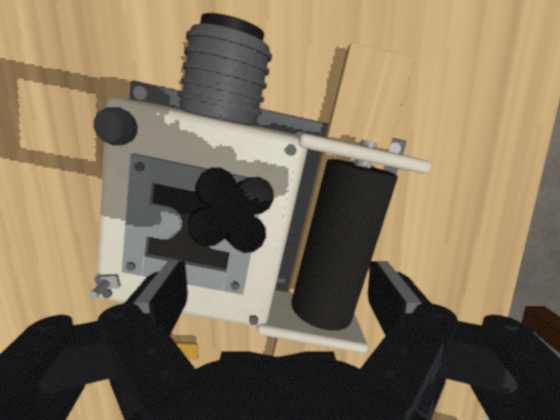

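The lever leans forward-left (first-gear side). In the wrist view the knob is at (230,210), the gate plate's corners at about (133,155), (262,183), (247,293) and (123,268), and the feeder is yawed slightly clockwise. Next I fit pose and lever angles.

```bash
cat >> h.py <<'E'
def knobF(a,b): return np.array([175*np.sin(b),-175*np.cos(b)*np.sin(a),30+175*np.cos(b)*np.cos(a)])/1000
def toW(p,P):
    c,s=np.cos(p[2]),np.sin(p[2]); P=np.atleast_2d(P)
    return P@np.array([[c,s,0],[-s,c,0],[0,0,1]])+[p[0],p[1],0]
E
python3 - <<'E'
from h import *
from scipy.optimize import least_squares
w=manip.snapshot('wrist');sc=manip.snapshot('scene');sd=manip.snapshot('side')
for uv in [(107,99),(306,137),(97,300),(258,325)]: print('top',atz(w,uv,.1).round(3))
for uv in [(133,155),(262,183),(247,293),(123,268)]: print('plate',atz(w,uv,.109).round(3))
K=[(w,(230.1,210.4)),(sc,(239.5,190.1)),(sd,(325,187))]
A=[];B=[]
for s,uv in K:
    o,d=ray(s,uv);d/=np.linalg.norm(d);M=np.eye(3)-np.outer(d,d);A.append(M);B.append(M@o)
k=np.linalg.lstsq(np.vstack(A),np.hstack(B),rcond=None)[0];print('knob',k,[proj(s,k)[0].round(1) for s,_ in K])
obs=np.array([(133,155),(262,183),(247,293),(123,268)])
Pl=lambda h,g:np.array([[-h,g,.109],[h,g,.109],[h,-g,.109],[-h,-g,.109]])
def f(p):
    r=(proj(w,toW(p,Pl(p[5],p[6])))-obs).ravel()
    kk=toW(p,knobF(p[3],p[4]))
    return np.r_[r,*[(proj(s,kk)[0]-uv) for s,uv in K]]
z=least_squares(f,[.62,0.08,-.2,-.3,.2,.06,.06],loss='soft_l1');print(z.x.round(4),z.fun.round(1),toW(z.x,knobF(*z.x[3:5])))
p=z.x
im=w['img'][:,:,::-1].copy()
H=[[-.09,.1,.1],[.09,.1,.1],[.09,-.1,.1],[-.09,-.1,.1]]
gl=[[-.035,.025,.109],[.035,.025,.109],[-.035,-.025,.109],[.035,-.025,.109],[0,0,.109]]
for i,P in enumerate(proj(w,toW(p,np.array(H+gl)))): cv2.circle(im,tuple(int(v) for v in P.round()),3,(0,0,255),1)
for s in(sc,sd):print(proj(s,toW(p,np.array(H))).round())
cv2.imwrite('pics/w1.png',im)
E
```

```text
top [0.482 0.091 0.1  ]
top [0.65 0.06 0.1 ]
top [ 0.442 -0.101  0.1  ]
top [ 0.605 -0.131  0.1  ]
plate [0.502 0.046 0.109]
plate [0.612 0.021 0.109]
plate [ 0.595 -0.088  0.109]
plate [ 0.478 -0.061  0.109]
knob [0.59310243 0.01943875 0.19044792] [array([226. , 209.8]), array([238.8, 190.6]), array([325.5, 186.9])]
[ 0.5465 -0.0203 -0.2117 -0.2952  0.2287  0.058   0.0547] [-0.4  0.1  3.4  0.1 -3.9 -1.5  0.2  0.9 -0.6 -0.1 -1.9  0.4  1.4 -1.7] [[0.59566189 0.01985231 0.19307354]]
[[306. 219.]
 [223. 241.]
 [205. 167.]
 [279. 150.]]
[[259. 220.]
 [333. 196.]
 [382. 260.]
 [300. 291.]]
```

View pics/w1.png

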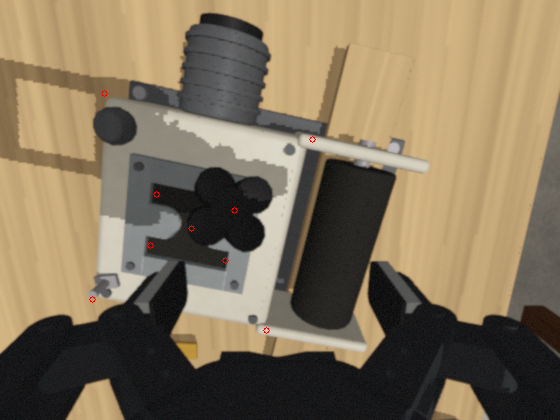

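{"method": "servo_tool", "body": {
  "commands": [0,0,-0.06,0,0,0,-1,0,0,0,0,0,0.017,-1,0,0,0,0,0,0.0167,-1,0.03,0.046,0,0,0,0,-1,0,0,0,0,0,0,-1,0,0,0,0,0,0,-1,0,0,0,0,0,0,-1,0,0,0,0,0,0,-1,0,0,0,0,0,0,-1]
}}

```text
t: 1.95
tcp_pos: [0.65, 0.0097, 0.2612]
tool_rot: [0.778, 0.628, -0.0, -0.0]
force: [0.5, -0.2, -0.1]
finger_gap: -0.004
gripper_force: 0.0
```

```bash
cat >> h.py <<'E'
FP=np.array([.5465,-.0203,-.2117])
def toF(P):
    c,s=np.cos(FP[2]),np.sin(FP[2]); d=np.array(P)-[FP[0],FP[1],0]
    return np.array([c*d[0]+s*d[1],-s*d[0]+c*d[1],d[2]])
def rep(views=('scene','side'),guess=(-.3,.2)):
    from scipy.optimize import least_squares
    m=manip.sense();print('t',round(m['t'],2),'tcpF mm',(toF(m['tcp_pos'])*1000).round(1),'F',m['force'].round(1),'gap',round(m['finger_gap'],2))
    K=[]
    for n in views:
        s=manip.snapshot(n);save(s,n+'_%d.png'%s['shot'])
        r=manip.silhouettes(s,'knob')
        if r: v,u=np.nonzero(r[0]['pixels']);K.append((s,np.array([(u.min()+u.max())/2,(v.min()+v.max())/2])));print(n,s['shot'],round(r[0]['conf'],2),r[0]['box'])
    for k in [[x] for x in K]+[K]:
        z=least_squares(lambda p:np.concatenate([proj(s,toW(FP,knobF(*p)))[0]-uv for s,uv in k]),guess)
        print('a,b',z.x.round(3),'res',z.fun.round(1),'knobF',(knobF(*z.x)*1000).round(1))
E
python3 -c "
from h import *
rep(('scene','side','wrist'))"
```

```text
t 1.95 tcpF mm [ 94.9  51.1 261.2] F [ 0.5 -0.2 -0.1] gap -0.0
scene 7 0.83 [228.2, 175.1, 30.4, 31.7]
side 8 0.92 [313.0, 172.3, 27.7, 60.4]
wrist 9 0.65 [164.3, 195.0, 68.2, 71.0]
a,b [-0.29   0.205] res [0. 0.] knobF [ 35.6  49.1 194.2]
a,b [0.002 0.057] res [0. 0.] knobF [ 10.   -0.4 204.7]
a,b [-0.293  0.214] res [0. 0.] knobF [ 37.1  49.4 193.7]
a,b [-0.284  0.211] res [ -0.7  -0.3   0.  -15.7  -0.7   2. ] knobF [ 36.6  48.  194.2]
```

{"method": "servo_tool", "body": {
  "commands": [0,0,0.05,0,0,0,-1,0,0,0.05,0,0,0,-1,0,0,0.05,0,0,0,-1,0,-0.01,0,0,0,0,-1,0,-0.01,0,0,0,0,-1,0,-0.01,0,0,0,0,-1,0,-0.01,0,0,0,0,-1,0,-0.01,0,0,0,0,-1,0,0,0,0,0,0,-1]
}}

```text
t: 3.0
tcp_pos: [0.6275, 0.0152, 0.1889]
tool_rot: [0.778, 0.628, 0.002, 0.002]
force: [2.1, -0.5, 1.6]
finger_gap: -0.0
gripper_force: 1.4
```

```bash
python3 -c "
from h import *
rep(('scene','wrist'))"; ls pics
```

```text
t 3.0 tcpF mm [ 71.7  51.8 188.9] F [ 2.1 -0.5  1.6] gap -0.0
scene 10 0.76 [231.8, 173.9, 29.0, 29.6]
wrist 11 0.77 [145.3, 229.0, 105.3, 89.4]
a,b [-0.303  0.167] res [-0.  0.] knobF [ 29.   51.4 194.7]
a,b [-0.306  0.185] res [ 0. -0.] knobF [ 32.1  51.8 194. ]
a,b [-0.306  0.184] res [-1.4  0.7 -0.4  0.1] knobF [ 31.9  51.8 194.1]
scene0.png
scene_10.png
scene_7.png
side0.png
side_8.png
w1.png
wrist0.png
wrist_11.png
wrist_9.png
```

{"method": "servo_tool", "body": {
  "commands": [0,-0.008,0,0,0,0,-1,0,-0.008,0,0,0,0,-1,0,-0.008,0,0,0,0,-1,0,-0.008,0,0,0,0,-1,0,-0.008,0,0,0,0,-1,0,-0.008,0,0,0,0,-1,0,0,0,0,0,0,-1]
}}

```text
t: 3.78
tcp_pos: [0.6011, 0.0205, 0.186]
tool_rot: [0.778, 0.629, -0.001, -0.001]
force: [1.6, 0.1, 1.0]
finger_gap: 0.004
gripper_force: 0.9
```

```bash
python3 -c "
from h import *
rep(('scene','wrist'))"; ls pics
```

```text
t 3.78 tcpF mm [ 44.8  51.4 186. ] F [1.6 0.1 1. ] gap 0.0
scene 12 0.62 [244.9, 172.7, 26.7, 31.2]
wrist 13 0.76 [138.5, 231.3, 111.6, 90.5]
a,b [-0.311  0.03 ] res [0. 0.] knobF [  5.2  53.6 196.5]
a,b [-0.307  0.031] res [-0. -0.] knobF [  5.4  52.8 196.7]
a,b [-0.307  0.031] res [-0.2 -0.3 -0.  -0.1] knobF [  5.4  52.9 196.7]
scene0.png
scene_10.png
scene_12.png
scene_7.png
side0.png
side_8.png
w1.png
wrist0.png
wrist_11.png
wrist_13.png
wrist_9.png
```

{"method": "servo_tool", "body": {
  "commands": [0,-0.005,0,0,0,0,-1,0,-0.005,0,0,0,0,-1,0,0,0,0,0,0,-1,0,0.03,0,0,0,0,-1,0,0,-0.08,0,0,0,-1,0,0,-0.07,0,0,0,-1,0.05,-0.05,0,0,0,0,-1,0.055,-0.055,0,0,0,0,-1,0,0,0,0,0,0,-1,0,0,0,0,0,0,-1]
}}

```text
t: 4.82
tcp_pos: [0.5698, 0.082, 0.261]
tool_rot: [0.777, 0.63, -0.001, -0.001]
force: [0.5, -0.3, 0.1]
finger_gap: -0.001
gripper_force: 0.0
```

```bash
python3 -c "
from h import *
rep(('scene','wrist'))"
```

```text
t 4.82 tcpF mm [  1.3 104.9 261. ] F [ 0.5 -0.3  0.1] gap -0.0
scene 14 0.6 [243.5, 182.4, 27.6, 21.5]
a,b [-0.362  0.043] res [0. 0.] knobF [  7.5  61.9 193.5]
a,b [-0.362  0.043] res [0. 0.] knobF [  7.5  61.9 193.5]
```

```bash
python3 -c "
from h import *
s=manip.snapshot('side');t=manip.snapshot('scene')
for q in (s,t): 
  for b in (0,.06,-.06): print(b,proj(q,toW(FP,knobF(-.31,b))).round(0))
a=s['img'][120:320,220:420];b=t['img'][120:260,180:320]
cv2.imwrite('pics/c1.png',np.hstack([cv2.resize(a,(400,400),interpolation=2),cv2.resize(b,(400,400),interpolation=2)])[:,:,::-1])"
```

```text
0 [[308. 189.]]
0.06 [[313. 187.]]
-0.06 [[303. 190.]]
0 [[258. 186.]]
0.06 [[252. 188.]]
-0.06 [[263. 185.]]
```

View pics/c1.png

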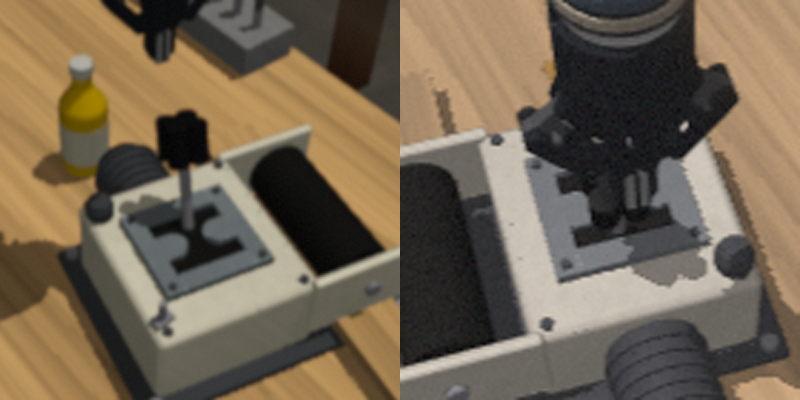

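The side crop shows the knob at about (311,189), stem in the left lane near the crossing; fore looks slightly positive. I'll step aside so the wrist camera sees the knob.

{"method": "servo_tool", "body": {
  "commands": [0,0.06,0,0,0,0,-1,0,0.06,0,0,0,0,-1,-0.055,0.04,0,0,0,0,-1,-0.055,0,0,0,0,0,-1,0,0,0,0,0,0,-1]
}}

```text
t: 5.53
tcp_pos: [0.6395, 0.0042, 0.2604]
tool_rot: [0.779, 0.627, -0.001, 0.001]
force: [-1.0, -0.4, -0.2]
finger_gap: -0.002
gripper_force: 0.0
```

```bash
python3 -c "
from h import *
rep(('scene','wrist'))
import glob
s=manip.snapshot('wrist');im=s['img'][:,:,::-1].copy()
G=[[x,y,.109] for x in(-.01,.01) for y in(-.015,.015)]+[[0,0,.109]]
for P in proj(s,toW(FP,np.array(G))): cv2.circle(im,tuple(int(v) for v in P.round()),2,(0,0,255),-1)
for b in(0,.05): cv2.circle(im,tuple(int(v) for v in proj(s,toW(FP,knobF(-.31,b)))[0].round()),3,(0,255,0),-1)
cv2.imwrite('pics/w2.png',im)"
```

```text
t 5.53 tcpF mm [ 85.8  43.5 260.4] F [-1.  -0.4 -0.2] gap -0.0
scene 18 0.8 [245.1, 173.1, 26.2, 32.2]
wrist 19 0.71 [123.0, 187.4, 82.2, 72.9]
a,b [-0.313  0.024] res [0. 0.] knobF [  4.2  53.8 196.5]
a,b [-0.294  0.02 ] res [0. 0.] knobF [  3.5  50.7 197.5]
a,b [-0.296  0.02 ] res [-0.1 -1.5  0.1 -0.5] knobF [  3.5  51.  197.4]
```

View pics/w2.png

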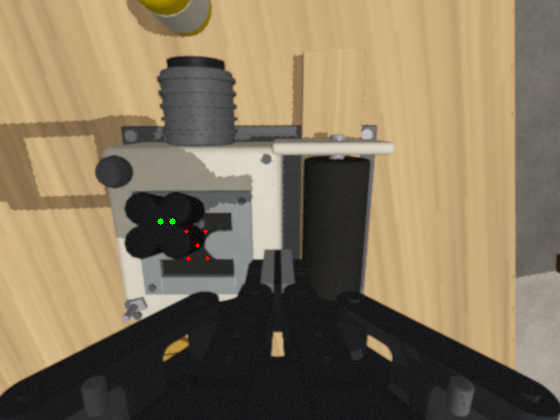

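Knob is at feeder (3.5, 51): fore +0.02, within the crossing. Gate projection agrees with the picture (centre at (197,245)). Now to the left side.

{"method": "servo_tool", "body": {
  "commands": [0.055,-0.04,0,0,0,0,-1,0.055,-0.06,0,0,0,0,-1,0,-0.062,0,0,0,0,-1,0,0,0,0,0,0,-1,0,0,0,0,0,0,-1,0,0,0,0,0,0,-1]
}}

```text
t: 6.28
tcp_pos: [0.572, 0.0812, 0.262]
tool_rot: [0.777, 0.629, 0.001, 0.001]
force: [0.6, -0.9, 0.5]
finger_gap: 0.003
gripper_force: 0.0
```

```bash
python3 -c "
from h import *
rep(())if 0 else print((toF(manip.sense()['tcp_pos'])*1000).round(1))"
```

```text
[  3.6 104.6 262. ]
```

{"method": "servo_tool", "body": {
  "commands": [0,0,0.05,0,0,0,-1,0,0,0.05,0,0,0,-1,0,0,0.05,0,0,0,-1,-0.012,0,0,0,0,0,-1,-0.012,0,0,0,0,0,-1,-0.012,0,0,0,0,0,-1,-0.012,0,0,0,0,0,-1,-0.012,0,0,0,0,0,-1,-0.012,0,0,0,0,0,-1,-0.012,0,0,0,0,0,-1,0,0,0,0,0,0,-1]
}}

```text
t: 7.2
tcp_pos: [0.563, 0.0382, 0.1872]
tool_rot: [0.778, 0.628, 0.001, 0.001]
force: [0.3, 2.2, 2.2]
finger_gap: -0.001
gripper_force: 1.2
```

```bash
python3 -c "
from h import *
rep(('scene','side'),(-.2,.02))"
```

```text
t 7.2 tcpF mm [  3.9  60.7 187.2] F [0.3 2.2 2.2] gap -0.0
side 22 0.69 [306.0, 178.2, 23.9, 58.3]
a,b [ 0.045 -0.081] res [0. 0.] knobF [-14.2  -7.8 204.3]
a,b [ 0.045 -0.081] res [0. 0.] knobF [-14.2  -7.8 204.3]
```

{"method": "servo_tool", "body": {
  "commands": [-0.012,0,0,0,0,0,-1,-0.012,0,0,0,0,0,-1,-0.012,0,0,0,0,0,-1,-0.012,0,0,0,0,0,-1,-0.012,0,0,0,0,0,-1,-0.012,0,0,0,0,0,-1,-0.012,0,0,0,0,0,-1,-0.012,0,0,0,0,0,-1,-0.012,0,0,0,0,0,-1,0,0,0,0,0,0,-1]
}}

```text
t: 8.23
tcp_pos: [0.5506, -0.0146, 0.186]
tool_rot: [0.778, 0.628, -0.001, -0.0]
force: [0.1, 0.0, 0.2]
finger_gap: 0.004
gripper_force: 0.7
```

```bash
python3 -c "
from h import *
rep(('scene','side'),(.2,.02))
s=manip.snapshot('side');t=manip.snapshot('scene')
for b in (0,.06): print(b,(proj(s,toW(FP,knobF(.2,b)))[0]-[220,120])*2)
a=s['img'][120:320,220:420];b=t['img'][120:260,180:320]
cv2.imwrite('pics/c2.png',np.hstack([cv2.resize(a,(400,400),interpolation=2),cv2.resize(b,(400,400),interpolation=2)])[:,:,::-1])"
```

```text
t 8.23 tcpF mm [  2.8   6.4 186. ] F [0.1 0.  0.2] gap 0.0
scene 23 0.48 [239.5, 163.9, 20.8, 27.3]
a,b [-0.162  0.089] res [-0.  0.] knobF [ 15.6  28.1 202. ]
a,b [-0.162  0.089] res [-0.  0.] knobF [ 15.6  28.1 202. ]
0 [218.81727368 192.35502832]
0.06 [228.70243942 189.12299542]
```

View pics/c2.png

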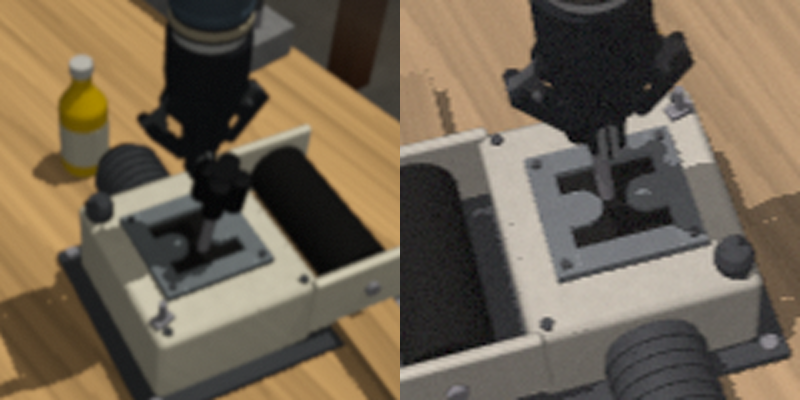

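The stem sits in the crossing between the noses, leaning right; knob at crop (220,183). About 25 mm more to go.

{"method": "servo_tool", "body": {
  "commands": [-0.01,0,0,0,0,0,-1,-0.01,0,0,0,0,0,-1,-0.01,0,0,0,0,0,-1,-0.01,0,0,0,0,0,-1,-0.006,0,0,0,0,0,-1,0,0,0,0,0,0,-1,0,0,0,0,0,0,-1]
}}

```text
t: 9.12
tcp_pos: [0.5462, -0.0363, 0.1864]
tool_rot: [0.778, 0.628, -0.0, 0.0]
force: [-0.4, 0.6, -0.0]
finger_gap: -0.001
gripper_force: 0.3
```

```bash
python3 -c "
from h import *
rep((),(.2,.02)) if 0 else print((toF(manip.sense()['tcp_pos'])*1000).round(1))"
```

```text
[  3.1 -15.7 186.4]
```

{"method": "servo_tool", "body": {
  "commands": [0.02,0,0,0,0,0,-1,0,0,-0.075,0,0,0,-1,0,0,-0.075,0,0,0,-1,-0.03,-0.07,0,0,0,0,-1,-0.055,-0.07,0,0,0,0,-1,0,0,0,0,0,0,-1,0,0,0,0,0,0,-1]
}}

```text
t: 9.7
tcp_pos: [0.4715, -0.0511, 0.2615]
tool_rot: [0.778, 0.628, -0.0, -0.0]
force: [1.1, -1.4, -0.3]
finger_gap: 0.0
gripper_force: 0.0
```

```bash
python3 -c "
from h import *
rep(('scene','wrist'),(.3,.02))
s=manip.snapshot('wrist');im=s['img'][:,:,::-1].copy()
for b in(0,.05): cv2.circle(im,tuple(int(v) for v in proj(s,toW(FP,knobF(.31,b)))[0].round()),3,(0,255,0),-1)
cv2.imwrite('pics/w3.png',im)"
```

```text
t 9.7 tcpF mm [-66.8 -45.9 261.5] F [ 1.1 -1.4 -0.3] gap 0.0
scene 27 0.77 [231.3, 133.0, 26.2, 53.3]
wrist 28 0.96 [339.4, 169.6, 83.2, 110.0]
a,b [0.094 0.066] res [-0.  0.] knobF [ 11.5 -16.4 203.9]
a,b [0.24  0.044] res [0. 0.] knobF [  7.7 -41.5 199.8]
a,b [0.231 0.044] res [-0.8 -8.   0.4 -1.8] knobF [  7.7 -40.1 200.2]
```

View pics/w3.png

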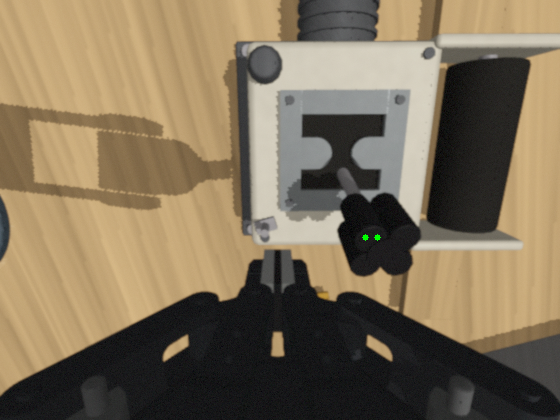

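The knob is at (378,237), matching across ≈0.31 and fore ≈+0.05, so it is in the right lane and not dipped near. Now push forward from behind.

{"method": "servo_tool", "body": {
  "commands": [-0.01,0,0.056,0,0,0,-1,0,0,0.056,0,0,0,-1,0,0,0.056,0,0,0,-1,0,0,0,0,0,0,-1,0,0.014,0,0,0,0,-1,0,0.014,0,0,0,0,-1,0,0.014,0,0,0,0,-1,0,0.014,0,0,0,0,-1,0,0.014,0,0,0,0,-1,0,0.014,0,0,0,0,-1,0,0.014,0,0,0,0,-1,0,0,0,0,0,0,-1]
}}

```text
t: 10.95
tcp_pos: [0.523, -0.0677, 0.1782]
tool_rot: [0.778, 0.628, 0.001, 0.002]
force: [0.2, -1.4, 7.2]
finger_gap: 0.003
gripper_force: 0.0
```

```bash
python3 -c "
from h import *
rep(('wrist','side'),(.3,.1))"
```

```text
t 10.95 tcpF mm [-13.  -51.3 178.2] F [ 0.2 -1.4  7.2] gap 0.0
wrist 30 0.89 [303.1, 174.6, 152.6, 177.9]
side 31 0.55 [326.6, 206.0, 38.5, 41.9]
a,b [0.232 0.183] res [0. 0.] knobF [ 31.8 -39.5 197.5]
a,b [0.355 0.104] res [-0.  0.] knobF [ 18.2 -60.5 193.2]
a,b [0.239 0.183] res [ -0.5   2.3   1.3 -10.7] knobF [ 31.8 -40.8 197.2]
```

```bash
python3 -c "
from h import *
s=cv2.imread('pics/side_31.png')[120:320,240:440];w=cv2.imread('pics/wrist_30.png')[150:400,200:450]
cv2.imwrite('pics/c3.png',np.hstack([cv2.resize(s,(400,400),interpolation=2),cv2.resize(w,(400,400),interpolation=2)]))"
```

```text
(no output)
```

View pics/c3.png

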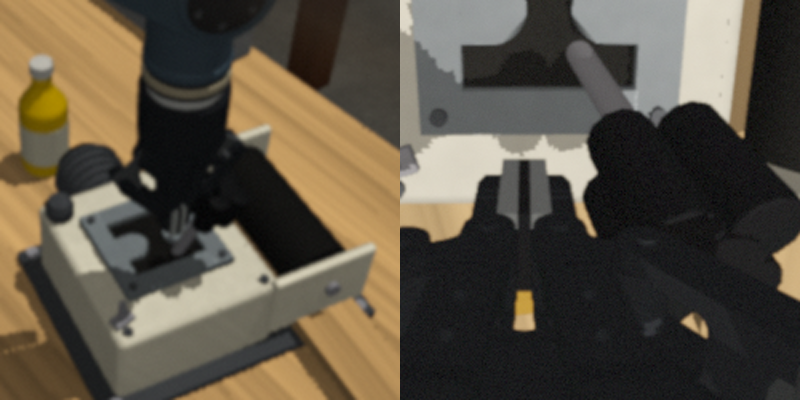

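The pictures show the knob (wrist crop (690,190)) bearing on the knuckle linkage at (650,270) rather than the fingertips at (525,190), hence the 7 N upward. I'll back off, rise and turn the tool 90° so the slim side faces the knob.

{"method": "servo_tool", "body": {
  "commands": [0,-0.05,0,0,0,0,-1,0,-0.05,0,0,0,0,-1,0,0,-0.08,0,0,0,-1,0,0,-0.08,0,0,0,-1,0,0,0,0,0,-0.0192,-1,0,0,0,0,0,-0.0192,-1,0,0,0,0,0,-0.0192,-1,0,0,0,0,0,-0.0192,-1,0,0,0,0,0,-0.0192,-1,0,0,0,0,0,-0.0192,-1,0,0,0,0,0,-0.0192,-1,0,0,0,0,0,-0.0192,-1]
}}

```text
t: 12.15
tcp_pos: [0.4713, -0.0561, 0.257]
tool_rot: [0.395, 0.919, 0.0, -0.0]
force: [-0.1, 0.8, 0.5]
finger_gap: -0.007
gripper_force: 0.0
```

{"method": "servo_tool", "body": {
  "commands": [0,0,0,0,0,-0.0192,-1,0,0,0,0,0,-0.0192,-1,0,0,0,0,0,-0.0192,-1,0,0,0,0,0,-0.0192,-1,0,0,0,0,0,-0.0192,-1,0,0,0,0,0,0,-1,0,0,0,0,0,0,-1]
}}

```text
t: 12.73
tcp_pos: [0.4713, -0.0561, 0.257]
tool_rot: [0.108, 0.994, 0.0, -0.0]
force: [-0.3, -0.7, -0.4]
finger_gap: -0.001
gripper_force: 0.0
```

```bash
python3 -c "
from h import *
from scipy.spatial.transform import Rotation as R
rep(('side','scene'),(.3,.1)); print(R.from_quat(manip.sense()['tool_rot']).as_matrix().round(3))"
```

```text
t 12.73 tcpF mm [-66.  -50.8 257. ] F [-0.3 -0.7 -0.4] gap -0.0
scene 33 0.92 [219.8, 138.3, 32.6, 47.9]
a,b [0.098 0.187] res [-0.  0.] knobF [ 32.5 -16.8 201.1]
a,b [0.098 0.187] res [-0.  0.] knobF [ 32.5 -16.8 201.1]
[[-0.977  0.214 -0.   ]
 [ 0.214  0.977  0.   ]
 [ 0.     0.    -1.   ]]
```

{"method": "servo_tool", "body": {
  "commands": [0,-0.004,0.072,0,0,0,-1,0,0,0.072,0,0,0,-1,-0.03,0,0,0,0,0,-1,-0.03,0,0,0,0,0,-1,-0.03,0,0,0,0,0,-1,-0.02,0,0,0,0,0,-1,-0.012,0,0,0,0,0,-1,-0.012,0,0,0,0,0,-1,-0.012,0,0,0,0,0,-1,-0.012,0,0,0,0,0,-1,0,0,0,0,0,0,-1]
}}

```text
t: 13.85
tcp_pos: [0.5489, -0.075, 0.1853]
tool_rot: [0.107, 0.994, 0.0, 0.0]
force: [-1.1, 0.4, -0.9]
finger_gap: -0.002
gripper_force: 0.5
```

```bash
python3 -c "
from h import *
rep(('side','scene'),(.3,.1))"
```

```text
t 13.85 tcpF mm [ 13.8 -53.  185.3] F [-1.1  0.4 -0.9] gap -0.0
side 34 0.98 [328.9, 201.0, 45.4, 45.3]
scene 35 0.96 [212.8, 137.3, 38.1, 49.8]
a,b [0.351 0.177] res [-0.  0.] knobF [ 30.8 -59.3 191.7]
a,b [0.102 0.242] res [0. 0.] knobF [ 42.  -17.4 199. ]
a,b [0.28  0.228] res [ 0.9 -6.6 -1.8 -9.6] knobF [ 39.6 -47.  193.8]
```

{"method": "servo_tool", "body": {
  "commands": [-0.008,0,0,0,0,0,-1,-0.008,0,0,0,0,0,-1,-0.008,0,0,0,0,0,-1,-0.006,0,0,0,0,0,-1,0,0,0,0,0,0,-1]
}}

```text
t: 14.47
tcp_pos: [0.5639, -0.0784, 0.1853]
tool_rot: [0.107, 0.994, -0.0, 0.001]
force: [-1.3, -0.1, -0.3]
finger_gap: -0.005
gripper_force: 0.5
```

{"method": "servo_tool", "body": {
  "commands": [-0.006,0,0,0,0,0,-1,-0.006,0,0,0,0,0,-1,0,0,0,0,0,0,-1]
}}

```text
t: 14.72
tcp_pos: [0.5683, -0.0792, 0.185]
tool_rot: [0.107, 0.994, 0.0, -0.001]
force: [-3.4, 1.1, -0.3]
finger_gap: -0.002
gripper_force: 1.5
```

```bash
python3 -c "
from h import *
rep(('side',),(.3,.3))"
```

```text
t 14.72 tcpF mm [ 33.7 -53.  185. ] F [-3.4  1.1 -0.3] gap -0.0
side 36 0.55 [333.6, 214.4, 46.1, 30.5]
a,b [0.421 0.206] res [-0.  0.] knobF [ 35.8 -70.  186.3]
a,b [0.421 0.206] res [-0.  0.] knobF [ 35.8 -70.  186.3]
```

{"method": "servo_tool", "body": {
  "commands": [-0.006,0,0,0,0,0,-1,0,0,0,0,0,0,-1]
}}

```text
t: 14.98
tcp_pos: [0.5706, -0.0796, 0.1848]
tool_rot: [0.107, 0.994, 0.0, -0.002]
force: [-5.8, 1.7, 0.0]
finger_gap: -0.0
gripper_force: 2.3
```

{"method": "servo_tool", "body": {
  "commands": [-0.006,0,0,0,0,0,-1,0,0,0,0,0,0,-1]
}}

```text
t: 15.15
tcp_pos: [0.5726, -0.0799, 0.1845]
tool_rot: [0.107, 0.994, 0.001, -0.003]
force: [-6.6, 2.1, 0.0]
finger_gap: 0.0
gripper_force: 3.0
```

```bash
python3 -c "
from h import *
rep(('side','wrist'),(.3,.3))
s=cv2.imread('pics/side_37.png')[120:320,240:440];w=cv2.imread('pics/wrist_38.png')[0:400,80:480]
cv2.imwrite('pics/c4.png',np.hstack([cv2.resize(s,(400,400),interpolation=2),w]))"
```

```text
t 15.15 tcpF mm [ 38.  -52.8 184.5] F [-6.6  2.1  0. ] gap 0.0
side 37 0.74 [333.4, 213.5, 46.5, 31.8]
wrist 38 0.83 [273.2, 199.2, 61.3, 159.2]
a,b [0.424 0.218] res [-0. -0.] knobF [ 37.8 -70.3 185.7]
a,b [0.235 0.218] res [0. 0.] knobF [ 37.9 -39.7 196.2]
a,b [0.245 0.223] res [ -6.9 -14.   -3.9   1.1] knobF [ 38.8 -41.5 195.5]
```

View pics/c4.png

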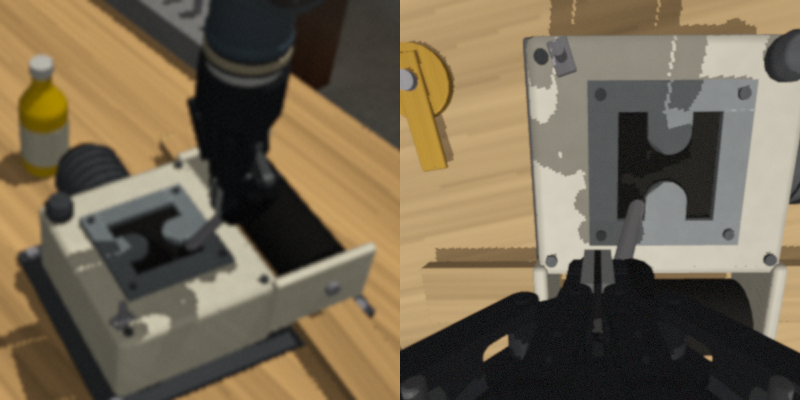

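The stem is in the far right slot, at or near its end; force is rising. A little more to be sure.

{"method": "servo_tool", "body": {
  "commands": [-0.006,0,0,0,0,0,-1,0,0,0,0,0,0,-1,0,0,0,0,0,0,-1]
}}

```text
t: 15.6
tcp_pos: [0.5742, -0.0801, 0.1841]
tool_rot: [0.107, 0.994, 0.001, -0.004]
force: [-8.2, 3.2, -0.9]
finger_gap: -0.0
gripper_force: 3.6
```

{"method": "servo_tool", "body": {
  "commands": [-0.006,0,0,0,0,0,-1,0,0,0,0,0,0,-1,0,0,0,0,0,0,-1]
}}

```text
t: 15.85
tcp_pos: [0.5759, -0.0803, 0.1837]
tool_rot: [0.107, 0.994, 0.001, -0.006]
force: [-9.7, 3.5, -0.7]
finger_gap: -0.006
gripper_force: 4.2
```

{"method": "servo_tool", "body": {
  "commands": [0.02,0,0,0,0,0,-1,0.06,0,0,0,0,0,-1,0.06,0,0,0,0,0,-1,0,0,-0.08,0,0,0,-1,0,0,-0.08,0,0,0,-1,0,0,0,0,0,0,-1,0,0,0,0,0,0,-1]
}}

```text
t: 16.43
tcp_pos: [0.5157, -0.0685, 0.2689]
tool_rot: [0.107, 0.994, -0.002, 0.006]
force: [-0.6, -0.4, -0.3]
finger_gap: 0.002
gripper_force: 0.0
```

```bash
python3 -c "
from h import *
rep(('side','scene'),(.3,.3))
S=manip.snapshot('side');T=manip.snapshot('scene')
out=[]
for s,(x,y),n in((S,(260,130),160),(T,(170,110),120)):
    im=cv2.resize(s['img'][y:y+n,x:x+n],(400,400),interpolation=2)[:,:,::-1].copy()
    for b,c in((.37,(0,255,0)),(.3,(0,0,255))):
        u=(proj(s,toW(FP,knobF(.32,b)))[0]-[x,y])*400/n;cv2.circle(im,(int(u[0]),int(u[1])),3,c,-1)
        k=knobF(.32,b); u=(proj(s,toW(FP,[0,0,.03]+(k-[0,0,.03])*.45))[0]-[x,y])*400/n;cv2.circle(im,(int(u[0]),int(u[1])),3,c,-1)
    out.append(im)
cv2.imwrite('pics/c5.png',np.hstack(out))"
```

```text
t 16.43 tcpF mm [-19.9 -53.6 268.9] F [-0.6 -0.4 -0.3] gap 0.0
side 39 0.66 [333.9, 200.7, 45.9, 42.5]
scene 40 0.57 [205.1, 142.2, 42.5, 45.7]
a,b [0.356 0.242] res [ 0. -0.] knobF [ 41.9 -59.1 189.3]
a,b [0.121 0.315] res [-0. -0.] knobF [ 54.2 -20.1 195.2]
a,b [0.285 0.305] res [ 1.7 -6.4 -1.7 -8.5] knobF [ 52.6 -47.  190.2]
```

View pics/c5.png

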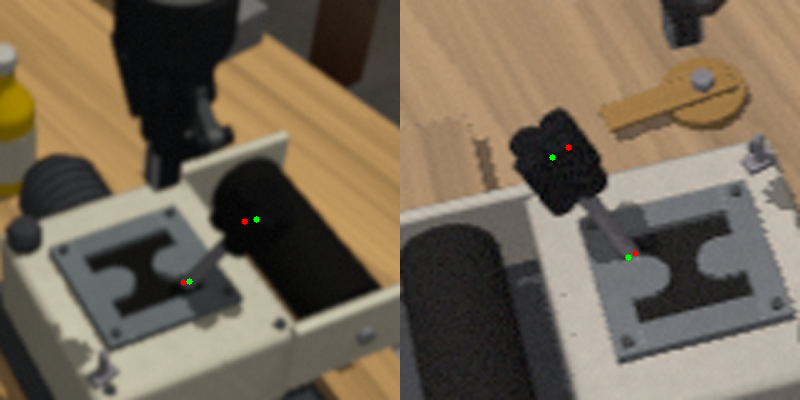

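The stem rests against the end of the far right slot. The scene crop puts the knob at (558,162), so fore is about 0.36–0.37, and the hand is clear.

{"method": "servo_tool", "body": {
  "commands": [0.04,0,-0.04,0,0,0,-1,0,0,0,0,0,0,-1,0,0,0,0,0,0,-1,0,0,0,0,0,0,-1]
}}

```text
t: 17.07
tcp_pos: [0.4929, -0.0629, 0.2847]
tool_rot: [0.107, 0.994, 0.0, 0.0]
force: [0.8, 0.2, -0.8]
finger_gap: -0.001
gripper_force: 0.0
```

```bash
python3 -c "
from h import *
print(manip.sign_off())"
```

```text
the job is handed in; nothing more can be done
None
```

The lever is in third gear (fore about 0.36–0.37, held against the slot end at about 10 N), pushed across without dipping into the near right slot and handed in at about 17 s with the hand clear; early in the forward push, the knob bore on the finger linkage instead of the fingertips for a moment (7 N), so I backed off and finished with the fingertips.

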